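Third hand at the electronics bench: aim the magnifier, hold the heat sink to the panel

TASK

First take the jig's magnifier by its orange ball and swing it off the work to stand parallel with the aluminium panel, tilted up 30 degrees from level, and leave it like that. Then pick up the finned heat sink, set it on the jig plate on the centre line and press its flat face squarely against the sprung panel until the red pointer stands in the green band, and stay so: I will drive the screws, so finish while still gripping and pressing, with a steady push of about 10 N. Never drive the panel to the end of its travel, and leave the bottle, screwdriver, spool and cup alone.

Things in the scene. Friction and masses are not known exactly. Their poses are not given: they have to be found in the camera images.
- jig: Fixed assembly jig: grey plate 240 (x) x 260 (y) x 12 mm. Origin: centre of the underside; z up. Yaw within 0.25 rad. Panel across it at x = 0; on the robot's side (-x) a black centre line at y = 0. Magnifier post at (100, 100) mm. At x = 8, y = -104 mm a white scale with a green band (5 to 15 mm of panel travel). Behind the panel, to x = 67 mm, guides and spring stop up to 42 mm high.
- panel (a joint): Travel (m) of the sprung aluminium panel, 100 wide x 45 high x 4 mm, upright on the jig plate. At rest (0) its pressing face, looking to jig -x, lies at jig x = 0; it yields towards jig +x. Spring 1000 N/m, no preload: 10 mm is 10 N; travel ends at 20 mm. The red pointer moves with the face; green band 5 to 15 mm.
- swivel (a joint): Magnifier swivel (rad) about its vertical post at jig (100, 100) mm. 0: its arm points along jig -y, parallel with the panel and behind it; positive swings the arm towards jig -x, over the work (starts at 0.6 to 1.1). Stiff (0.25 N m): stays where it is left.
- tilt (a joint): Magnifier tilt (rad) about a level hinge on the post's axis, 120 mm above the bench. 0: level; positive: ball end raised (starts at 0.75 to 1.1; 30 degrees = 0.52). Stiff (0.38 N m): stays where it is left. With swivel s, tilt t the ball lies from the post at jig x = -150 cos(t) sin(s), y = -150 cos(t) cos(s) mm, height 120 + 150 sin(t) mm.
- knob (a point): Centre of the orange ball, 22 mm in diameter, at the outer end of the magnifier, 150 mm from the hinge. Between ball and hinge: a stem 9 mm thick, then the round lens frame, 90 mm in diameter, 14 mm thick, centred 85 mm from the hinge. The ball can be gripped from above, fingers closing across the arm.
- heatsink: Aluminium heat sink 50 (x) x 50 (y) x 40 mm (z) high, about 0.14 kg, loose on the mat to the robot's right, yaw within 0.7 rad. Origin: centre of the underside. The flat face with two screw holes is at x = +25 mm; six upright fins run from it to x = -25 mm. Gripped from above across its 50 mm width (y); only the heat sink, not the fingers, should bear on the panel.
- flat (a point): Centre of the heat sink's flat face: heat sink x = +25, z = 20 mm.
- dispenser: Bystander: upright blue bottle, 56 mm in diameter, 130 mm high; origin under its centre.
- screwdriver: Bystander: screwdriver with an orange handle lying on the bench, 180 mm long along its x.
- spool: Bystander: metal wire spool standing on end, 60 mm in diameter, 40 mm high; origin under its centre.
- screw_cup: Bystander: small steel bowl, 60 mm in diameter, 35 mm high; origin under its centre.

How it is judged (in metres and radians):
On the way:
1. the magnifier is set: swivel within 0.12 rad of parallel with the panel, tilt 0.40 to 0.65 rad, and the gripper has let go of it (value of joint swivel between -0.12 and 0.12 rad and value of joint tilt between 0.4 and 0.65 rad and contact force between the fingers and tilt below 0.05 N), for 0.3 s.
At the end, for the whole second after the job is handed in: Magnifier within 0.12 rad of parallel, tilt 0.40-0.65 rad. Gripped heat sink still, upright on the plate (within 6 mm), centred within 6 mm, flat face to the panel and square within 0.08 rad, pressing with 5-15 N (pointer in the green band, 5-15 mm). Bystanders moved under 30 mm (value of joint swivel between -0.12 and 0.12 rad and value of joint tilt between 0.4 and 0.65 rad and value of joint panel between 0.005 and 0.015 m and contact force between heatsink and panel between 5 and 15 N and contact force between the fingers and heatsink above 2 N and y of heatsink in the frame of jig between -0.006 and 0.006 m and z of heatsink in the frame of jig between 0.008 and 0.018 m and x of flat in the frame of jig between 0.002 and 0.018 m and angle between the x axis of heatsink and the x axis of jig, either way round below 0.08 rad and angle between heatsink's own z axis and vertical below 0.08 rad and x of heatsink in the frame of jig below 0 m and linear speed of heatsink below 0.01 m/s and distance of each of dispenser, screwdriver, spool, screw_cup from where it was at the start of the episode below 0.03 m); the arm keeps its last pose, push and grip.
It fails at once if the panel is driven to the end of its travel (over 18.5 mm) (value of joint panel above 0.0185 m).
It fails at once if the dispenser is pushed away (over 30 mm) (distance of dispenser from where it was at the start of the episode above 0.03 m).
It fails at once if the screwdriver is pushed away (over 30 mm) (distance of screwdriver from where it was at the start of the episode above 0.03 m).
It fails at once if the spool is pushed away (over 30 mm) (distance of spool from where it was at the start of the episode above 0.03 m).
It fails at once if the screw_cup is pushed away (over 30 mm) (distance of screw_cup from where it was at the start of the episode above 0.03 m).
It also fails if it takes over 56 s, if anything falls off the work surface, if the arm or the gripper's body presses on something with over 40 N, if the wrist force passes 120 N, or if a joint passes its speed limit or range.

ROBOT

A 7-joint arm with a two-finger parallel gripper is mounted at the origin on the work surface. World frame = base frame: x ahead of the robot, y to its left, z up, the work surface at z = 0. Lengths are in m, angles in degrees, forces in N, time in s.
With the tool pointing down it reaches from about 0.4 to 0.875 m from the base axis. Payload 4.4 kg.
Tool frame: the origin (TCP) lies on the mounting face of the last link; the fingertips stand 173 mm ahead of it and the grasp point (between the pads) lies 155 mm ahead of it; z points along the fingers, y is the direction in which the jaws open and shut (so a half turn about z gives the same grasp; the last joint's range is limited). The gripper opens to 85 mm and grips with 20 to 120 N. Pads are 22 mm wide; open, the fingers measure 114 mm over their backs; the gripper's body (76 mm by 85 mm) begins 54 mm behind the grasp point. The pads swing forward as they close: fully open they stand 13 mm farther back than shut.
Start: joints at [-70.634, 36.005, 2.206, 86.941, -1.547, 57.084, -1.146], TCP at [0.255, 0.598, 0.405] pointing down, gripper open.
Joint ranges: [-175.42, 175.42], [-21.48, 121.26], [-71.46, 75.88], [10.55, 141.38], [-63.04, 243.04], [13.31, 113.54], [-168.57, 168.57]. Speed limits (degrees/s): [147.25, 147.25, 180, 180, 180, 180, 180].

INTERFACE

Orientations are given as [roll, pitch, yaw] about the fixed x, y, z axes, in that order (R = Rz(yaw) Ry(pitch) Rx(roll)).
In Python, from bench import arm gives the robot as it stands. The module is installed in compiled form; this text tells all that it offers.
- The arm moves only by the shell command python3 -m creep 'ROWS'. ROWS is JSON, a list of rows, each a list of 3 entries, a list of its own where there are three numbers: the shift along the tool's x, y, z in m, then the turn, a rotation vector about the tool's x, y, z in degrees, then the closure, from 0 (fully open) to 1 (shut). A call has 1 to 12 rows; each row is the pose to reach, as a shift and turn from the pose commanded when the call began, along the tool's axes at that moment; what a row does not reach only later rows make up. A row lasts 1/10 s, in which the tool goes at most 50 mm and 8.59 degrees, less where a joint would pass 70% of its speed; a pose out of reach is approached as far as the arm can. A call with a gripper value outside its range is refused whole. The fingers move at their own pace and stop on an object; the grip force is fixed at half the most. Time passes only in rows, so rows that repeat a pose let the fingers close. It gives the time, the measured TCP pose, the force and the opening at its end, in the units of the state.
- arm.observe(): the state, without advancing time (a new reading comes with each control period).
- arm.snapshot(name): name is "scene" or "top" or "wrist"; returns a dict with "frame" (400x640x3 uint8, red, green, blue), "range_z" (400x640 float32, m along the optical axis (not along the pixel's ray), 0 where there is no reading), "fovy" (degrees; the focal length in pixels is half the picture's height over the tangent of half this angle, whatever the lens; pixels are square), "cx", "cy" (the principal point, pixels), "k1" (the pictures are not rectified: a ray, as slopes to the right and down, at radius r is drawn at 1 + k1 r^2 times it, then the intrinsics apply), "world_from_camera" (4x4, takes a point from camera to world coordinates). Camera axes: x right, y down, z forward; pixel columns grow to the right and rows downward; lengths in m; the calibration is good to about 2 mm. A picture is of the moment at which its call begins.
- arm.finish_job(): hands the job in, once; it reports no verdict.
The state is a dict: "t": time; "qpos": joint angles; "joint_velocities": joint speeds; "joint_torque": joint torques, N m; "eef_pos": TCP position; "tool_rot": TCP orientation; "force": force on the tool from outside, world axes, zero at the start; "moment": the same for the moment, N m; "opening": opening from 0.0 (shut) to 1.0 (fully open).
Only numpy, scipy, OpenCV 4.12 (cv2) and the standard library are available. Lean on these libraries where they do the work, as an engineer would, in place of code of your own. Each camera call takes 0.05 s, during which the arm holds its last target.

## Working session

There is one attempt and no reset: what is moved stays moved. The work goes in short steps, Python scripts to look and compute and a shell command to move; the robot and the scene stay as the last step left them, time stands still between calls to the robot, and variables do not carry over. Pictures are saved under pics/ and viewed, and the job is handed in when it is done.

```bash
mkdir -p pics
cat > h.py <<'E'
import numpy as np, cv2
from bench import arm
from scipy.spatial.transform import Rotation as R
def snap(n,fn=None):
    s=arm.snapshot(n)
    if fn: cv2.imwrite('pics/'+fn,s['frame'][:,:,::-1])
    return s
def K(s):
    f=200/np.tan(np.radians(s['fovy'])/2); return f
def rays(s,uv):
    f=K(s); uv=np.asarray(uv,float).reshape(-1,1,2)
    Km=np.array([[f,0,s['cx']],[0,f,s['cy']],[0,0,1]])
    return cv2.undistortPoints(uv,Km,np.array([s['k1'],0,0,0.])).reshape(-1,2)
def pts(s,uv,z):  # depth points
    r=rays(s,uv); z=np.asarray(z).reshape(-1,1)
    P=np.hstack([r*z,z]); T=s['world_from_camera']; return P@T[:3,:3].T+T[:3,3]
def plane(s,uv,h):
    r=rays(s,uv); T=s['world_from_camera']; d=np.hstack([r,np.ones((len(r),1))])@T[:3,:3].T
    return T[:3,3]+d*((h-T[2,3])/d[:,2:3])
def cloud(s):
    v,u=np.mgrid[0:400,0:640]; 
    return pts(s,np.stack([u.ravel(),v.ravel()],1),s['range_z'].ravel()).reshape(400,640,3)
E
python3 - <<'E'
from h import *
for n in('scene','top','wrist'):
    s=snap(n,n+'0.png'); print(n,s['fovy'],s['cx'],s['cy'],s['k1'],s['world_from_camera'].round(3).tolist(),(s['range_z']>0).mean())
o=arm.observe();print({k:np.round(v,3).tolist() for k,v in o.items()})
E
```

```text
scene 45.39672346292133 323.66426040957435 202.4465020004579 0.02463782659811905 [[0.595, 0.511, -0.62, 1.363], [0.803, -0.4, 0.441, -0.574], [-0.022, -0.761, -0.649, 0.929], [0.0, 0.0, 0.0, 1.0]] 0.98119140625
top 55.40012076846904 318.4013577299497 196.1726400720753 -0.0917466415479217 [[0.007, -0.998, 0.07, 0.494], [-1.0, -0.008, -0.018, 0.002], [0.018, -0.07, -0.997, 1.244], [0.0, 0.0, 0.0, 1.0]] 0.9958984375
wrist 64.42999335588134 317.46805770605334 207.3170211883171 -0.04186337292627342 [[0.392, 0.887, 0.243, 0.193], [0.92, -0.378, -0.104, 0.625], [-0.0, 0.264, -0.964, 0.373], [0.0, 0.0, 0.0, 1.0]] 0.99609375
{'t': 0.15, 'qpos': [-70.634, 36.047, 2.204, 86.982, -1.546, 57.081, -1.145], 'joint_velocities': [-0.093, -0.214, 0.006, -0.188, 0.038, -0.042, 0.022], 'joint_torque': [0.002, -56.38, 1.228, -19.365, 0.011, 0.007, -0.0], 'eef_pos': [0.255, 0.598, 0.404], 'tool_rot': [-179.92, 0.002, 156.865], 'force': [-0.16, 0.321, 0.166], 'moment': [-0.018, 0.046, -0.003], 'opening': 1.002}
```

View pics/scene0.png

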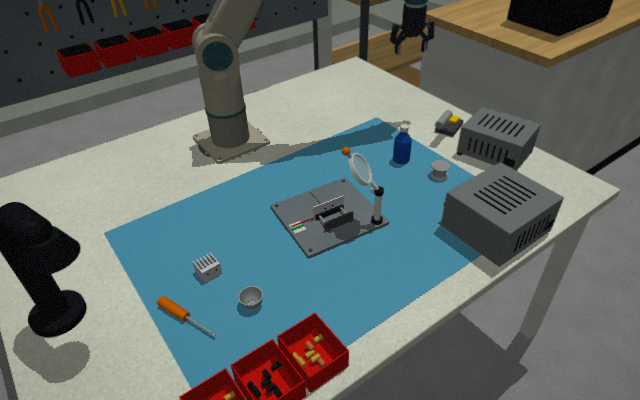

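View pics/top0.png

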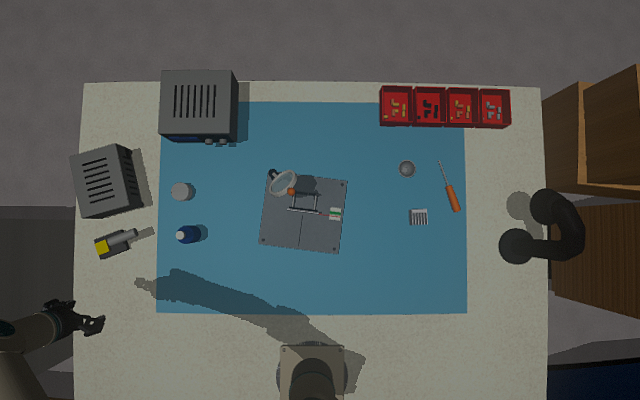

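The scene picture shows the magnifier ball at (346,151), the jig at about (325,215) and the heat sink at (207,266). In the top picture the ball is at (291,191), the jig at about (303,214) and the heat sink at (418,217). Next I'll enlarge these areas and measure them.

Run:
```python
from h import *
s=snap('top'); c=snap('scene')
a=cv2.resize(s['frame'][155:265,240:450],None,fx=3.8,fy=3.8,interpolation=cv2.INTER_CUBIC)
cv2.imwrite('pics/topz.png',a[:,:,::-1])
a=cv2.resize(c['frame'][130:290,180:400],None,fx=3.6,fy=3.6,interpolation=cv2.INTER_CUBIC)
cv2.imwrite('pics/scz.png',a[:,:,::-1])
P=cloud(s);Q=cloud(c)
# orange ball
for n,im,W in(('top',s,P),('scene',c,Q)):
    hsv=cv2.cvtColor(im['frame'],cv2.COLOR_RGB2HSV)
    m=cv2.inRange(hsv,(5,150,90),(20,255,255))
    k,l,st,ce=cv2.connectedComponentsWithStats(m)
    for i in range(1,k):
        if st[i,4]>8: print(n,st[i],ce[i].round(1),np.median(W[l==i],0).round(3))
# jig plate: top depth z~.012, near
m=(abs(P[:,:,2]-.012)<.007)&(s['frame'].max(2)<130)&(abs(s['frame'][:,:,0].astype(int)-s['frame'][:,:,2])<30)
m[:,:230]=0;m[:,380:]=0;m[:150]=0;m[290:]=0
m=m.astype(np.uint8);k,l,st,ce=cv2.connectedComponentsWithStats(m);i=1+st[1:,4].argmax();print(st[i])
ct=max(cv2.findContours((l==i).astype(np.uint8),0,1)[0],key=cv2.contourArea)
W=plane(s,cv2.convexHull(ct).reshape(-1,2),.012)[:,:2]
r=cv2.minAreaRect(W.astype(np.float32));print('jig',r)
for name,z0,z1,b in(('hs',.025,.06,(400,200,435,235)),):
    x0,y0,x1,y1=b; sub=P[y0:y1,x0:x1]; mm=(sub[:,:,2]>z0); print(name,mm.sum(),sub[mm].mean(0),sub[mm][:,2].max())
    print(cv2.minAreaRect(sub[mm][:,:2].astype(np.float32)))
```

```text
top [455 100   9   8  24] [458.7 103.8] [ 0.892 -0.49   0.021]
top [394 102   5   2   9] [395.8 102.6] [ 0.892 -0.275  0.02 ]
top [392 109   7   3   9] [395.1 109.4] [ 0.872 -0.273  0.018]
top [457 111   6   6  19] [458.7 113.3] [ 0.862 -0.485  0.023]
top [446 185  15  27 172] [452.8 198.6] [ 0.574 -0.458  0.025]
top [607 184   6   3  12] [609.7 184.8] [ 0.677 -1.407 -0.418]
top [614 185   6   3   9] [616.6 186. ] [ 0.67  -1.45  -0.416]
top [629 186  11   4  20] [634.1 187.6] [ 0.664 -1.542 -0.415]
top [288 188   7   7  40] [290.8 191.1] [0.576 0.056 0.25 ]
scene [39  6  2  6  9] [39.7  9. ] [-0.473 -0.371  0.408]
scene [342 147   8   7  41] [345.7 150.2] [0.582 0.054 0.247]
scene [158 297  31  23 322] [172.  307.4] [ 0.583 -0.461  0.024]
scene [312 334  10   8  16] [315.7 336.7] [ 0.845 -0.239  0.013]
scene [319 336   5   6   9] [321.2 338.8] [ 0.854 -0.227  0.005]
scene [304 341  22  26 166] [313.6 354.2] [ 0.875 -0.267  0.016]
scene [293 352  14  16  49] [299.5 359.1] [ 0.879 -0.296  0.021]
scene [223 391   8   9  14] [225.9 394.6] [ 0.838 -0.459  0.004]
scene [232 391   4   6   9] [233.7 393.3] [ 0.851 -0.446  0.011]
[ 258  174   89   80 4654]
jig ((0.5294348001480103, 0.031151801347732544), (0.2599226236343384, 0.23853260278701782), 83.12986755371094)
hs 231 [ 0.51607895 -0.3254273   0.09011111] 1.2435972578246324
((0.5027350187301636, -0.18254652619361877), (0.04630440101027489, 0.36978504061698914), 4.864673614501953)
```

View pics/topz.png

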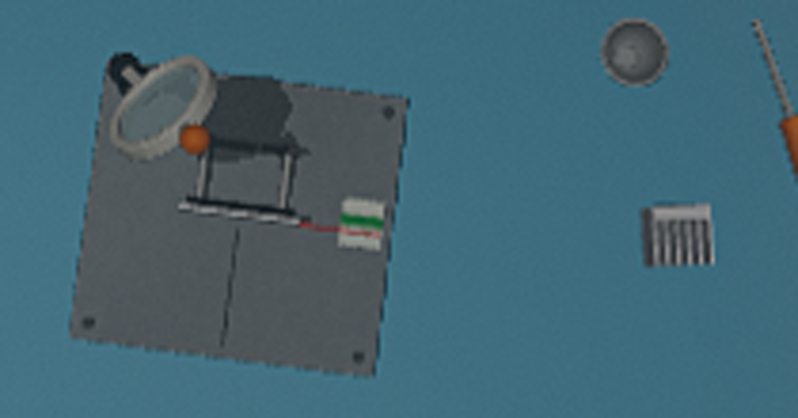

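View pics/scz.png

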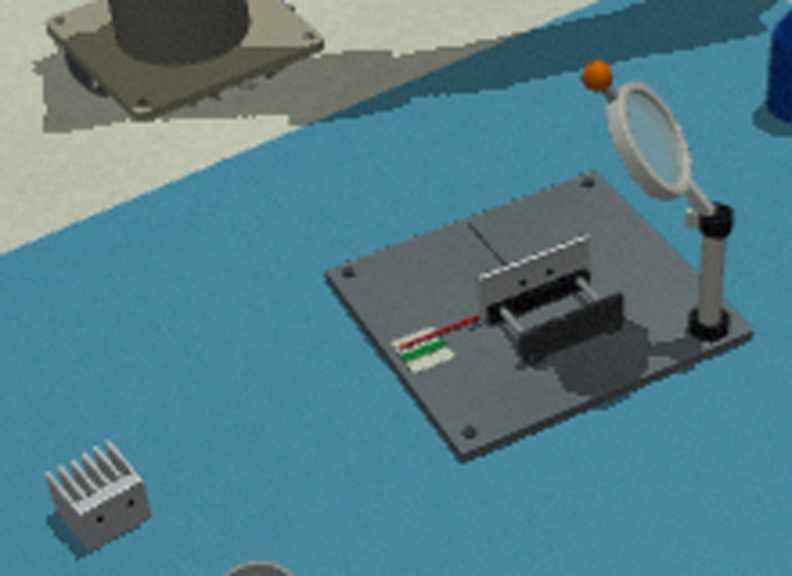

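The top zoom shows the jig yawed slightly clockwise, with the panel's left end at about (180,207) and right end at (300,222). The heat sink's flat face is on its upper, world +x side; the scene view agrees, showing the screw holes facing +x. Next I'll triangulate the ball and refine the heat sink.

```bash
cat >> h.py <<'E'
JO=np.array([.5294,.0312]); PSI=np.radians(-6.87)
def j2w(x,y):
    c,s=np.cos(PSI),np.sin(PSI); return JO+np.array([c*x-s*y,s*x+c*y])
def w2j(p):
    c,s=np.cos(PSI),np.sin(PSI); d=np.asarray(p)[:2]-JO; return np.array([c*d[0]+s*d[1],-s*d[0]+c*d[1]])
def tri(s1,u1,s2,u2):
    A=np.zeros((3,3));b=np.zeros(3)
    for s,u in((s1,u1),(s2,u2)):
        o=s['world_from_camera'][:3,3]; d=plane(s,[u],0.)[0]-o; d/=np.linalg.norm(d); M=np.eye(3)-np.outer(d,d);A+=M;b+=M@o
    return np.linalg.solve(A,b)
def go(xyz,yaw):  # grasp-point target, tool down; prints shift & rotvec
    o=arm.observe(); Rc=R.from_euler('xyz',o['tool_rot'],degrees=True); Rt=R.from_euler('xyz',[180,0,yaw],degrees=True)
    p=np.array(xyz)+[0,0,.155]
    print('t',round(o['t'],2),'shift',(Rc.inv().apply(p-o['eef_pos'])).round(4),'rot',(Rc.inv()*Rt).as_rotvec(degrees=True).round(2))
E
python3 - <<'E'
from h import *
s=snap('top'); c=snap('scene'); P=cloud(s);Q=cloud(c)
cen=[]
for im,b in((s,(280,180,300,200)),(c,(336,142,356,160))):
    x0,y0,x1,y1=b;hsv=cv2.cvtColor(im['frame'][y0:y1,x0:x1],cv2.COLOR_RGB2HSV);m=cv2.inRange(hsv,(4,120,60),(22,255,255));v,u=np.nonzero(m)
    cen.append(((u.min()+u.max())/2+x0,(v.min()+v.max())/2+y0))
B=tri(s,cen[0],c,cen[1]);print(cen,'ball',B.round(4))
p=j2w(.1,.1);d=w2j(B)-[.1,.1];r=np.hypot(*d);print('post',p,'r',r,'tilt',np.arctan2(B[2]-.12,r),'len',np.hypot(r,B[2]-.12),'swivel',np.arctan2(-d[0],-d[1]))
sub=P[195:240,400:440].reshape(-1,3);ok=(sub[:,2]>.02)&(sub[:,2]<.08)&(sub[:,0]>.4)&(sub[:,0]<.6)&(sub[:,1]<-.2);print('hs top',ok.sum(),np.percentile(sub[ok][:,2],[50,95]),cv2.minAreaRect(sub[ok][:,:2].astype(np.float32)))
sub=Q[240:290,180:235].reshape(-1,3);ok=(sub[:,2]>.01)&(sub[:,2]<.08);print('hs sc',ok.sum(),cv2.minAreaRect(sub[ok][:,:2].astype(np.float32)))
a=j2w(.1,-.1302*1);print('goal',a)
E
```

```text
[(np.float64(290.5), np.float64(191.5)), (np.float64(345.5), np.float64(150.5))] ball [0.5763 0.0585 0.2413]
post [0.64064371 0.11852031] r 0.08798830507819827 tilt 0.9431130813348481 len 0.14982568275500016 swivel 0.6997752777149377
hs top 246 [0.03917018 0.04379472] ((0.5150931477546692, -0.3405594229698181), (0.04841546341776848, 0.05254578962922096), 5.341617584228516)
hs sc 461 ((0.5170999765396118, -0.3401263654232025), (0.054356131702661514, 0.051384732127189636), 2.3768601417541504)
goal [ 0.61310788 -0.11002688]
```

Run:
```python
from h import *
go([.5763,.0585,.315],43.0)
```

```text
t 0.35 shift [-0.507  -0.3697 -0.0653] rot [-1.0000e-02  2.0000e-02  1.1386e+02]
```

```bash
python3 -m creep '[[[-0.1,-0.07,-0.065],[0,0,20],0],[[-0.507,-0.3697,-0.065],[0,0,113.9],0],[[-0.507,-0.3697,-0.065],[0,0,113.9],0],[[-0.507,-0.3697,-0.065],[0,0,113.9],0],[[-0.507,-0.3697,-0.065],[0,0,113.9],0],[[-0.507,-0.3697,-0.065],[0,0,113.9],0],[[-0.507,-0.3697,-0.065],[0,0,113.9],0],[[-0.507,-0.3697,-0.065],[0,0,113.9],0],[[-0.507,-0.3697,-0.065],[0,0,113.9],0],[[-0.507,-0.3697,-0.065],[0,0,113.9],0],[[-0.507,-0.3697,-0.065],[0,0,113.9],0],[[-0.507,-0.3697,-0.065],[0,0,113.9],0]]'
python3 -c "
from h import *
go([.5763,.0585,.315],43.0)"
```

```text
t: 1.55
eef_pos: [0.5592, 0.0868, 0.4677]
tool_rot: [180.0, -0.0, 53.4]
force: [0.9, 0.7, 0.0]
opening: 0.999
t 1.55 shift [-0.0125  0.0305 -0.0023] rot [-0.   -0.05 10.41]
```

```bash
python3 -m creep '[[[-0.0125,0.0305,-0.002],[0,0,10.4],0],[[-0.0125,0.0305,-0.002],[0,0,10.4],0],[[-0.0125,0.0305,-0.002],[0,0,10.4],0],[[-0.0125,0.0305,-0.002],[0,0,10.4],0]]'
python3 - <<'E'
from h import *
w=snap('wrist','w1.png'); P=cloud(w)
hsv=cv2.cvtColor(w['frame'],cv2.COLOR_RGB2HSV);m=cv2.inRange(hsv,(4,120,60),(22,255,255))
k,l,st,ce=cv2.connectedComponentsWithStats(m);i=1+st[1:,4].argmax()
print(st[i],ce[i],P[l==i].mean(0),plane(w,[[st[i][0]+st[i][2]/2-.5,st[i][1]+st[i][3]/2-.5]],.2413))
go([.5763,.0585,.2413],43.0)
E
```

```text
t: 1.95
eef_pos: [0.5754, 0.0619, 0.4689]
tool_rot: [-179.9, -0.0, 43.5]
force: [0.7, 0.6, 0.6]
opening: 0.998
[310 211  33  33 859] [325.70896391 226.91501746] [0.57913653 0.06084856 0.24794722] [[0.57771774 0.05894288 0.2413    ]]
t 2.0 shift [-0.0017  0.0034  0.0726] rot [-0.09 -0.01  0.55]
```

View pics/w1.png

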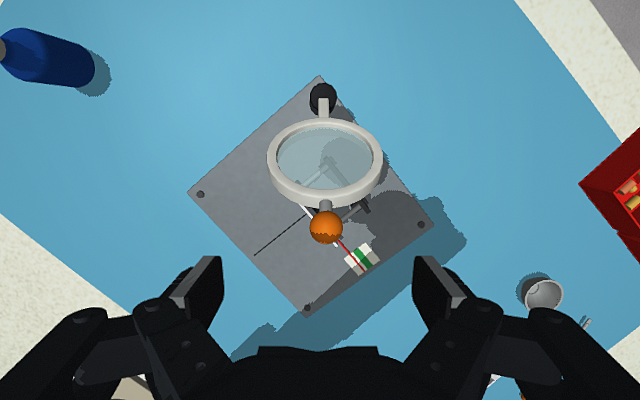

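The wrist view shows the ball at (326,227), midway between the fingers, with the arm running straight up to the post at (322,98). It agrees with the triangulation to 1.5 mm, so I'll descend and grip.

```bash
python3 -m creep '[[[-0.001,0.003,0.03],[0,0,0.5],0],[[-0.001,0.003,0.06],[0,0,0.5],0],[[-0.001,0.003,0.0726],[0,0,0.5],0],[[-0.001,0.003,0.0726],[0,0,0.5],0],[[-0.001,0.003,0.0726],[0,0,0.5],0.5],[[-0.001,0.003,0.0726],[0,0,0.5],1],[[-0.001,0.003,0.0726],[0,0,0.5],1],[[-0.001,0.003,0.0726],[0,0,0.5],1],[[-0.001,0.003,0.0726],[0,0,0.5],1],[[-0.001,0.003,0.0726],[0,0,0.5],1],[[-0.001,0.003,0.0726],[0,0,0.5],1],[[-0.001,0.003,0.0726],[0,0,0.5],1]]'
python3 - <<'E'
from h import *
w=snap('wrist','w2.png')
print(np.round(arm.observe()['eef_pos'],4),np.round(arm.observe()['tool_rot'],2),np.round(arm.observe()['force'],2))
E
```

```text
t: 3.2
eef_pos: [0.5772, 0.057, 0.3971]
tool_rot: [180.0, -0.0, 42.8]
force: [-1.8, -0.1, 5.6]
opening: 0.219
[0.5772 0.057  0.3971] [179.98  -0.    42.81] [-2.06 -0.74  5.42]
```

View pics/w2.png

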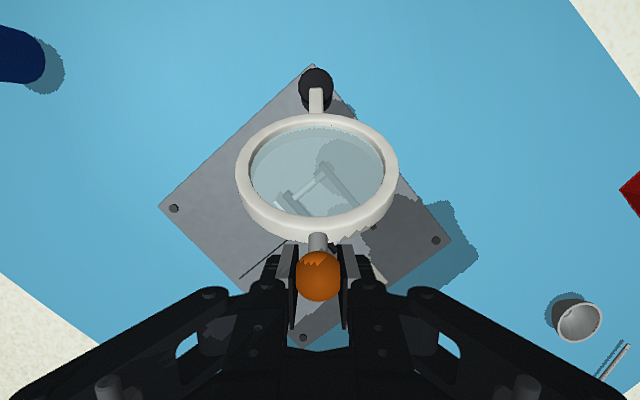

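The ball sits between the pads with the stem straight up the image. Next I'll work out the arc.

Run:
```python
from h import *
o=arm.observe(); Rc=R.from_euler('xyz',o['tool_rot'],degrees=True)
def ball(s,t): return np.r_[j2w(.1-.15*np.cos(t)*np.sin(s),.1-.15*np.cos(t)*np.cos(s)),.12+.15*np.sin(t)]
s0,t0=.70,.943
print(ball(s0,t0))
for k in np.linspace(0,1,11)[1:]:
    s=s0*(1-k);t=t0+(0.52-t0)*k
    print(k.round(1),Rc.inv().apply(ball(s,t)-ball(s0,t0)).round(4),-np.degrees(s0-s).round(1))
```

```text
[0.57623231 0.05840744 0.24139857]
0.1 [-0.0048  0.0065  0.0038] -4.0
0.2 [-0.0089  0.0137  0.0079] -8.0
0.3 [-0.0123  0.0215  0.0121] -12.0
0.4 [-0.0149  0.0297  0.0166] -16.0
0.5 [-0.0166  0.0383  0.0212] -20.1
0.6 [-0.0174  0.0473  0.026 ] -24.1
0.7 [-0.0173  0.0564  0.031 ] -28.1
0.8 [-0.0162  0.0656  0.0362] -32.1
0.9 [-0.0142  0.0748  0.0415] -36.1
1.0 [-0.0111  0.0839  0.0469] -40.1
```

```bash
python3 -m creep '[[[-0.0048,0.0065,0.0038],[0,0,-4],1],[[-0.0089,0.0137,0.0079],[0,0,-8],1],[[-0.0123,0.0215,0.0121],[0,0,-12],1],[[-0.0149,0.0297,0.0166],[0,0,-16],1],[[-0.0166,0.0383,0.0212],[0,0,-20],1],[[-0.0174,0.0473,0.026],[0,0,-24],1],[[-0.0173,0.0564,0.031],[0,0,-28],1],[[-0.0162,0.0656,0.0362],[0,0,-32],1],[[-0.0142,0.0748,0.0415],[0,0,-36],1],[[-0.0111,0.0839,0.0469],[0,0,-40],1],[[-0.0111,0.0839,0.0469],[0,0,-40],1],[[-0.0111,0.0839,0.0469],[0,0,-40],1]]'
python3 - <<'E'
from h import *
w=snap('wrist','w3.png');s=snap('top');c=snap('scene')
g=np.hstack([cv2.resize(s['frame'][155:265,240:360],None,fx=3.3,fy=3.3),cv2.resize(c['frame'][120:260,260:400],None,fx=2.6,fy=2.593)[:363]])
cv2.imwrite('pics/g3.png',g[:,:,::-1])
cen=[]
for im,b in((s,(260,160,330,215)),(c,(320,142,400,220))):
    x0,y0,x1,y1=b;hsv=cv2.cvtColor(im['frame'][y0:y1,x0:x1],cv2.COLOR_RGB2HSV);m=cv2.inRange(hsv,(4,120,60),(22,255,255));v,u=np.nonzero(m);print(len(u),u+x0,v+y0)
print(np.round(arm.observe()['eef_pos'],4),np.round(arm.observe()['tool_rot'],2),np.round(arm.observe()['force'],2))
E
```

```text
t: 4.45
eef_pos: [0.626, -0.0125, 0.3499]
tool_rot: [180.0, 0.1, 82.7]
force: [-0.4, -4.2, 2.5]
opening: 0.215
0 [] []
10 [333 332 333 332 333 332 333 332 333 333] [182 183 183 184 184 185 185 186 186 187]
[ 0.6259 -0.0124  0.3501] [1.7994e+02 8.0000e-02 8.2740e+01] [ 0.5  -5.03  2.88]
```

View pics/w3.png

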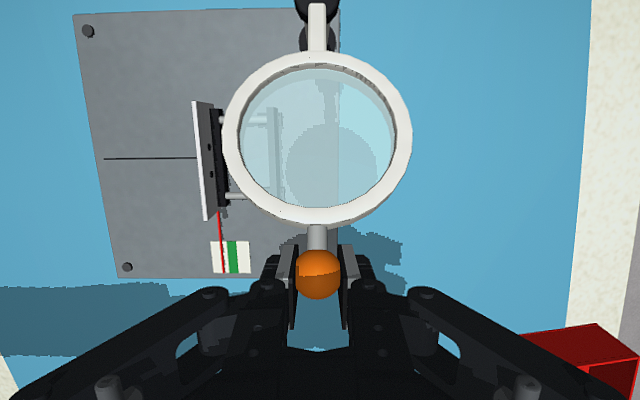

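View pics/g3.png

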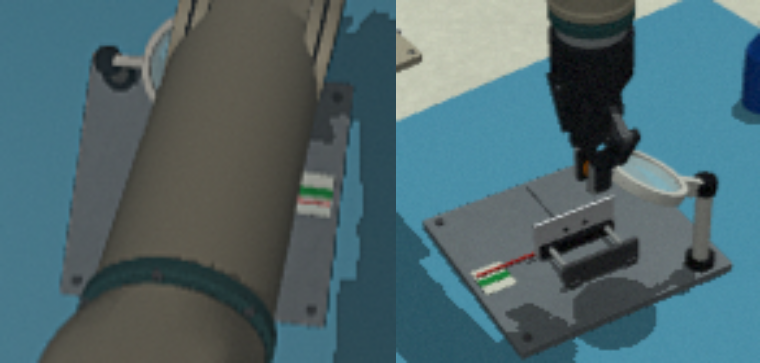

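The magnifier arm points straight up in the wrist image, parallel with the panel: lens centre (318,138), ball (318,274). I'll release it, rise and measure.

```bash
python3 -m creep '[[[0,0,0],[0,0,0],0.6],[[0,0,0],[0,0,0],0.3],[[0,0,0],[0,0,0],0],[[0,0,0],[0,0,0],0],[[0,0,0],[0,0,0],0],[[0,0,0],[0,0,0],0],[[0,0,0],[0,0,0],0],[[0,0,-0.03],[0,0,0],0],[[0,0,-0.07],[0,0,0],0],[[0,0,-0.1],[0,0,0],0],[[0,0,-0.1],[0,0,0],0],[[0,0,-0.1],[0,0,0],0]]'
python3 - <<'E'
from h import *
w=snap('wrist','w4.png'); c=snap('scene','s4.png')
cen=[]
for im,b in((w,(0,0,640,330)),(c,(320,142,400,240))):
    x0,y0,x1,y1=b;hsv=cv2.cvtColor(im['frame'][y0:y1,x0:x1],cv2.COLOR_RGB2HSV);m=cv2.inRange(hsv,(4,120,60),(22,255,255))
    k,l,st,ce=cv2.connectedComponentsWithStats(m);i=1+st[1:,4].argmax();print(st[i])
    cen.append((st[i][0]+st[i][2]/2-.5+x0,st[i][1]+st[i][3]/2-.5+y0))
B=tri(w,cen[0],c,cen[1]);d=w2j(B)-[.1,.1];r=np.hypot(*d);print(cen,'ball',B.round(4),'tilt',np.arctan2(B[2]-.12,r),'len',np.hypot(r,B[2]-.12),'swivel',np.arctan2(-d[0],-d[1]))
E
```

```text
t: 5.8
eef_pos: [0.626, -0.0117, 0.4503]
tool_rot: [179.9, -0.0, 82.8]
force: [0.5, 0.0, -0.7]
opening: 1.0
[303 198  29  29 671]
[12 39  9  8 58]
[(np.float64(317.0), np.float64(212.0)), (np.float64(336.0), np.float64(184.5))] ball [ 0.6251 -0.0088  0.1946] tilt 0.5268557627207071 len 0.14842254869569085 swivel 0.0016606765953663173
```

View pics/w4.png

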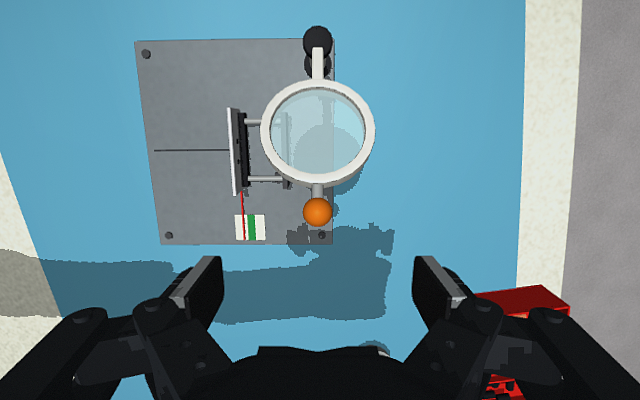

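The ball is free, at (317,212) in the wrist view. It measures swivel 0.002 and tilt 0.527, so the magnifier is set. Next I'll check the jig's centre line from this view and work out the move to the heat sink.

Run:
```python
from h import *
w=snap('wrist')
f=w['frame']; g=cv2.cvtColor(f,cv2.COLOR_RGB2GRAY)
roi=g[142:160,158:224].astype(int); v=roi.argmin(0)+142; u=np.arange(158,224)
# subpixel
vv=[]
for uu in u:
    col=255-g[142:160,uu].astype(float); col-=np.median(col); col[col<8]=0; vv.append((col*np.arange(142,160)).sum()/max(col.sum(),1e-6))
p=np.polyfit(u,vv,1);print(p)
for uu in(158,224):
    q=plane(w,[[uu,np.polyval(p,uu)]],.012)[0];print(q,w2j(q))
for q in ((135,41),(333,38),(333,243),(162,244)):
    print(w2j(plane(w,[q],.012)[0]).round(4))
# panel top edge depth
P=cloud(w);sub=P[100:200,220:250].reshape(-1,3);ok=abs(sub[:,2]-.057)<.004
j=np.array([w2j(x) for x in sub[ok]]);print('panel top',ok.sum(),j.min(0),j.max(0),np.polyfit(j[:,1],j[:,0],1))
go([.514,-.34,.16],183.5)
```

```text
[-1.05012589e-02  1.51675836e+02]
[0.42566283 0.04662419 0.012     ] [-0.10483734  0.00290471]
[0.51027024 0.03641271 0.012     ] [-0.01961594  0.00288704]
[-0.1172  0.1317]
[0.1176 0.1312]
[ 0.1195 -0.1244]
[-0.1167 -0.1255]
panel top 376 [ 0.00026689 -0.04763077] [0.00563043 0.05134794] [0.00742799 0.00310161]
t 5.95 shift [-0.3399 -0.0694  0.1336] rot [  -0.12   -0.13 -100.67]
```

```bash
python3 -m creep '[[[-0.05,0,0],[0,0,-8],0],[[-0.34,-0.07,0.08],[0,0,-100.7],0],[[-0.34,-0.07,0.08],[0,0,-100.7],0],[[-0.34,-0.07,0.08],[0,0,-100.7],0],[[-0.34,-0.07,0.08],[0,0,-100.7],0],[[-0.34,-0.07,0.08],[0,0,-100.7],0],[[-0.34,-0.07,0.08],[0,0,-100.7],0],[[-0.34,-0.07,0.08],[0,0,-100.7],0],[[-0.34,-0.07,0.08],[0,0,-100.7],0],[[-0.34,-0.07,0.08],[0,0,-100.7],0],[[-0.34,-0.07,0.08],[0,0,-100.7],0],[[-0.34,-0.07,0.08],[0,0,-100.7],0]]'
python3 -c "
from h import *
go([.514,-.34,.16],183.5)"
```

```text
t: 7.15
eef_pos: [0.5137, -0.3402, 0.3683]
tool_rot: [179.9, -0.1, -176.2]
force: [0.5, -0.1, 0.2]
opening: 0.999
t 7.15 shift [-0.0004  0.      0.0533] rot [ 0.1  -0.11  0.34]
```

```bash
python3 -m creep '[[[0,0,0.03],[0,0,0],0],[[0,0,0.053],[0,0,0],0],[[0,0,0.053],[0,0,0],0],[[0,0,0.053],[0,0,0],0]]'
python3 - <<'E'
from h import *
w=snap('wrist','w5.png'); s=snap('top'); c=snap('scene')
P=cloud(w)
m=(P[:,:,2]>.03)&(P[:,:,2]<.05)&(abs(P[:,:,0]-.515)<.05)&(abs(P[:,:,1]+.34)<.05)
x=P[m];print(m.sum(),np.median(x[:,2]),cv2.minAreaRect(x[:,:2].astype(np.float32)))
k=(x[:,0]>.53);
v,u=np.nonzero(m);print(u.min(),u.max(),v.min(),v.max())
print(np.round(arm.observe()['eef_pos'],4),np.round(arm.observe()['tool_rot'],2))
E
```

```text
t: 7.55
eef_pos: [0.514, -0.3401, 0.316]
tool_rot: [179.9, -0.1, -176.5]
force: [0.2, 0.4, 1.1]
opening: 0.999
2224 0.03956669690249255 ((0.5162497162818909, -0.33950674533843994), (0.05016658082604408, 0.050114575773477554), 2.729227304458618)
285 348 179 240
[ 0.5146 -0.3404  0.3178] [-1.7994e+02  9.0000e-02 -1.7647e+02]
```

View pics/w5.png

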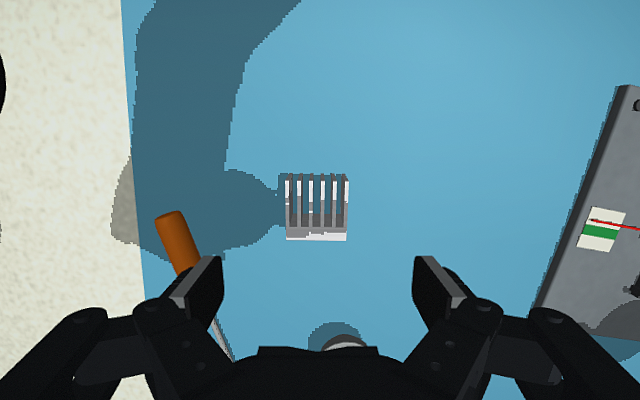

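The wrist view shows the heat sink at (316,208) with its flat face at the bottom, world +x. It measures (0.516,-0.3395) with a yaw of about 3°.

```bash
python3 -c "
from h import *
go([.514,-.3396,.025],183)"
```

```text
t 7.7 shift [0.0008 0.001  0.1378] rot [-0.06  0.09  0.53]
```

```bash
python3 -m creep '[[[0.001,0.001,0.04],[0,0,0.5],0],[[0.001,0.001,0.08],[0,0,0.5],0],[[0.001,0.001,0.11],[0,0,0.5],0],[[0.001,0.001,0.13],[0,0,0.5],0],[[0.001,0.001,0.137],[0,0,0.5],0],[[0.001,0.001,0.137],[0,0,0.5],0],[[0.001,0.001,0.137],[0,0,0.5],0.3],[[0.001,0.001,0.137],[0,0,0.5],0.7],[[0.001,0.001,0.137],[0,0,0.5],1],[[0.001,0.001,0.137],[0,0,0.5],1],[[0.001,0.001,0.137],[0,0,0.5],1],[[0.001,0.001,0.137],[0,0,0.5],1]]'
python3 - <<'E'
from h import *
w=snap('wrist','w6.png');o=arm.observe();print(np.round(o['eef_pos'],4),np.round(o['tool_rot'],2),np.round(o['force'],2))
E
```

```text
t: 8.9
eef_pos: [0.5137, -0.3398, 0.1815]
tool_rot: [-179.9, 0.1, -177.0]
force: [-0.7, 0.6, 5.4]
opening: 0.577
[ 0.5137 -0.3398  0.1815] [-1.7989e+02  1.4000e-01 -1.7698e+02] [ 0.01 -0.61  5.58]
```

View pics/w6.png

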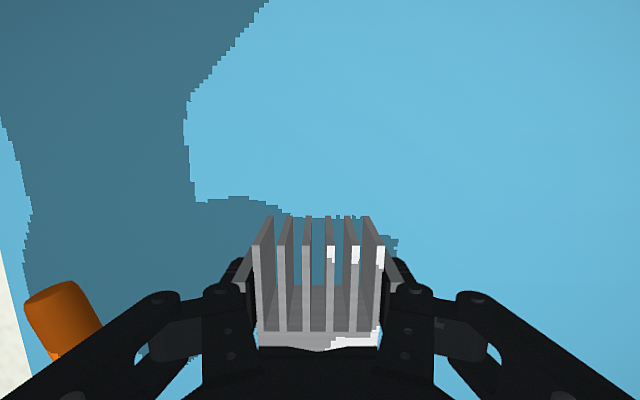

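The grip is good, with the heat sink square between the pads. I'll lift it and carry it over the centre line.

```bash
python3 -c "
from h import *
go([*j2w(-.0645,.0015),.09],173.13)"
```

```text
t 8.95 shift [ 0.028   0.3821 -0.0643] rot [-0.09  0.15  9.89]
```

```bash
python3 -m creep '[[[0,0,-0.03],[0,0,0],1],[[0.002,0.02,-0.064],[0,0,0],1],[[0.005,0.06,-0.064],[0,0,1],1],[[0.008,0.1,-0.064],[0,0,3],1],[[0.012,0.14,-0.064],[0,0,4],1],[[0.014,0.18,-0.064],[0,0,6],1],[[0.016,0.22,-0.064],[0,0,7],1],[[0.02,0.26,-0.064],[0,0,8],1],[[0.023,0.3,-0.064],[0,0,9],1],[[0.026,0.34,-0.064],[0,0,9.9],1],[[0.028,0.37,-0.064],[-0.1,0.1,9.9],1],[[0.028,0.382,-0.064],[-0.1,0.1,9.9],1]]'
python3 -c "
from h import *
go([*j2w(-.0645,.0015),.09],173.13)"
```

```text
t: 10.15
eef_pos: [0.4644, 0.0443, 0.2442]
tool_rot: [179.8, -0.1, 173.4]
force: [0.3, -0.2, -1.4]
opening: 0.576
t 10.15 shift [-0.0016 -0.0037 -0.0008] rot [ 0.2  -0.11  0.3 ]
```

```bash
python3 -m creep '[[[0,0,0],[0,0,0],1],[[0,0,0],[0,0,0],1],[[0,0,0],[0,0,0],1]]'
python3 - <<'E'
from h import *
go([*j2w(-.0645,.0015),.09],173.13)
w=snap('wrist','w7.png');s=snap('top');c=snap('scene')
a=cv2.resize(c['frame'][120:260,260:400],None,fx=4,fy=4,interpolation=cv2.INTER_CUBIC)
cv2.imwrite('pics/s7.png',a[:,:,::-1])
P=cloud(w);print(np.round(arm.observe()['force'],2))
Q=cloud(c)
for n,W in(('w',P),('c',Q)):
  m=(W[:,:,2]>.09)&(W[:,:,2]<.112)&(abs(W[:,:,0]-.466)<.04)&(abs(W[:,:,1]-.04)<.04)
  x=W[m]
  if len(x)>5: print(n,len(x),np.median(x,0),np.percentile(x[:,2],90),cv2.minAreaRect(x[:,:2].astype(np.float32)))
E
```

```text
t: 10.45
eef_pos: [0.4652, 0.0388, 0.2439]
tool_rot: [180.0, -0.1, 172.9]
force: [0.1, 0.3, -1.9]
opening: 0.577
t 10.45 shift [-0.0001  0.0017 -0.0011] rot [ 0.04 -0.08 -0.18]
[ 0.76 -0.36 -1.3 ]
w 11075 [0.46423749 0.03831515 0.10178212] 0.10469725269612214 ((0.46567222476005554, 0.03943400830030441), (0.07670127600431442, 0.04858607426285744), 82.54568481445312)
c 279 [0.47373618 0.03785553 0.10067392] 0.10488100285405359 ((0.4701215326786041, 0.037951767444610596), (0.07548798620700836, 0.05281272903084755), 85.81265258789062)
```

View pics/w7.png

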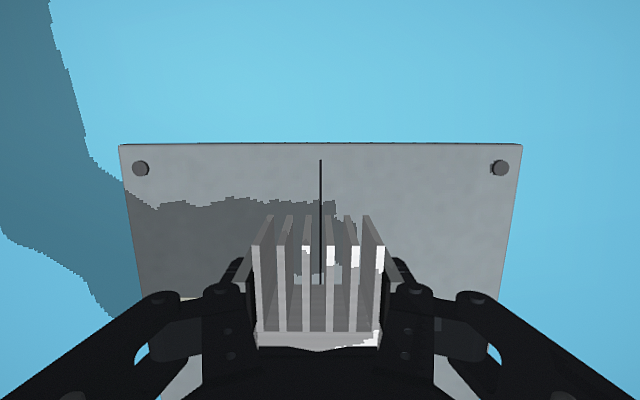

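View pics/s7.png

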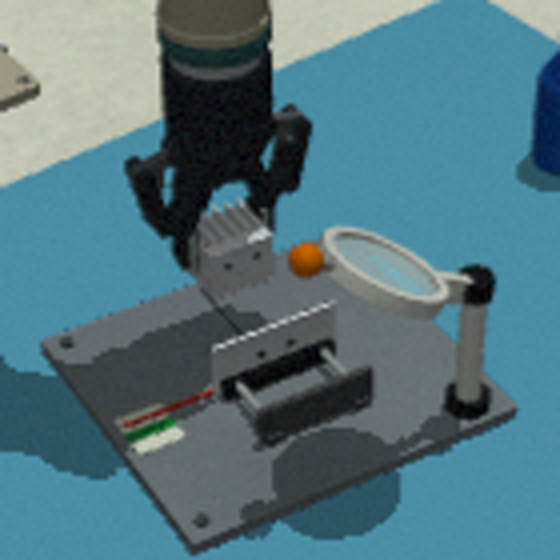

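The wrist view shows the centre line vertical at column 320 (rows 160–283), with the fins spanning about 252–384. The scene view shows the block level in front of the panel. Next I'll measure the lateral error between the line and the block in the wrist camera.

Run:
```python
from h import *
w=snap('wrist');g=cv2.cvtColor(w['frame'],cv2.COLOR_RGB2GRAY)
q=[]
for v in range(165,195,3):
    col=255-g[v,310:332].astype(float);col-=np.median(col);col[col<10]=0;q.append(((col*np.arange(310,332)).sum()/col.sum(),v))
L=plane(w,q,.012);J=np.array([w2j(x) for x in L]);print('line jig',J[0],J[-1],'ang',np.degrees(np.arctan2(L[0,1]-L[-1,1],L[0,0]-L[-1,0])))
print(g[256,244:264],g[256,376:392])
o=arm.observe();gp=o['eef_pos'];print('tcp jig',w2j(gp),np.round(o['tool_rot'],2))
for e in((252,384),(253,385)):
    a=plane(w,[(e[0],256),(e[1],256)],.1025);print(a, w2j(a.mean(0)),np.linalg.norm(a[0]-a[1]))
```

```text
line jig [-0.10597629  0.00275331] [-0.08849059  0.00268396] ang 172.9027617899832
[ 95  87  83  83  85  83  81  71 161 163 160 160 158 159 163 156  87  86
  86  87] [199 250 241 239 238 239 243 245 159  79  89  91  90  88 104 143]
tcp jig [-0.06488037  0.00059252] [ 1.7993e+02 -1.0000e-01  1.7301e+02]
[[0.44325683 0.01817463 0.1025    ]
 [0.44934327 0.06751288 0.1025    ]] [-0.08389609  0.00161999] 0.04971225338556591
[[0.44330197 0.01854951 0.1025    ]
 [0.44939072 0.06788841 0.1025    ]] [-0.08389501  0.00199804] 0.04971317798499167
```

```bash
python3 -m creep '[[[0,0.001,0.02],[0,0,0.1],1],[[0,0.001,0.036],[0,0,0.1],1],[[0,0.001,0.044],[0,0,0.1],1],[[0,0.001,0.047],[0,0,0.1],1],[[0,0.001,0.047],[0,0,0.1],1],[[0,0.001,0.047],[0,0,0.1],1]]'
python3 -c "
from h import *
o=arm.observe();print(w2j(o['eef_pos']),o['eef_pos'][2],np.round(o['tool_rot'],2),np.round(o['force'],2))"
```

```text
t: 11.25
eef_pos: [0.465, 0.0417, 0.1966]
tool_rot: [179.9, -0.1, 172.9]
force: [-0.1, -0.0, -1.6]
opening: 0.574
[-0.06520943  0.00268752] 0.19660552770309211 [ 1.7994e+02 -1.2000e-01  1.7293e+02] [-0.12 -0.04 -1.64]
```

```bash
python3 -m creep '[[[0,0,0.001],[0,0,0],1],[[0,0,0.002],[0,0,0],1],[[0,0,0.002],[0,0,0],1],[[0,0,0.002],[0,0,0],1]]'
for i in 1 2 3; do python3 -c "
from h import *
snap('wrist')
o=arm.observe();print(w2j(o['eef_pos']),o['eef_pos'][2],np.round(o['tool_rot'],2),np.round(o['force'],2))"; done
```

```text
t: 11.65
eef_pos: [0.465, 0.0417, 0.1948]
tool_rot: [179.9, -0.1, 173.0]
force: [0.3, 0.6, -2.7]
opening: 0.576
[-0.06519329  0.00273458] 0.19480820568660873 [ 1.7990e+02 -1.0000e-01  1.7303e+02] [ 0.2   0.13 -1.58]
[-0.06519319  0.00273652] 0.19480350540009017 [ 1.7990e+02 -1.1000e-01  1.7303e+02] [ 0.41 -1.29 -1.78]
[-0.06520943  0.00272534] 0.19479693224675215 [ 1.7990e+02 -1.1000e-01  1.7302e+02] [-0.42  0.83 -1.31]
```

```bash
python3 -m creep '[[[0,0,0.001],[0,0,0],1],[[0,0,0.001],[0,0,0],1],[[0,0,0.001],[0,0,0],1]]'
python3 -m creep '[[[0,0,0.001],[0,0,0],1],[[0,0,0.001],[0,0,0],1],[[0,0,0.001],[0,0,0],1]]'
python3 - <<'E'
from h import *
w=snap('wrist','w8.png');g=cv2.cvtColor(w['frame'],cv2.COLOR_RGB2GRAY)
q=[]
for v in range(165,195,3):
    col=255-g[v,300:342].astype(float);col-=np.median(col);col[col<10]=0;q.append(((col*np.arange(300,342)).sum()/col.sum(),v))
L=plane(w,q,.012);J=np.array([w2j(x) for x in L]);print(np.round(q[::4],1).tolist(),'line jig',J[0],J[-1],'ang',np.degrees(np.arctan2(L[0,1]-L[-1,1],L[0,0]-L[-1,0])))
print(g[256,246:260],g[256,378:392])
o=arm.observe();print('tcp jig',w2j(o['eef_pos']),o['eef_pos'][2],np.round(o['tool_rot'],2),np.round(o['force'],2))
a=plane(w,[(251.5,256),(384.5,256)],.0525);print(w2j(a.mean(0)),np.linalg.norm(a[0]-a[1]))
E
```

```text
t: 12.1
eef_pos: [0.4649, 0.0418, 0.1937]
tool_rot: [179.9, -0.1, 173.0]
force: [-0.4, -0.0, -2.0]
opening: 0.577
t: 12.4
eef_pos: [0.4648, 0.0417, 0.1935]
tool_rot: [179.9, -0.1, 173.0]
force: [-1.7, 0.7, 9.1]
opening: 0.579
[[nan, 165.0], [314.6, 177.0], [314.6, 189.0]] line jig [nan nan] [-0.10012983  0.00266172] ang nan
[ 84  85  83  84  83  72 162 164 160 159 160 160 163 172] [240 238 238 239 242 245 159  78  89  92  93  93  92  85]
tcp jig [-0.06536519  0.00272797] 0.1935035964992465 [ 1.7989e+02 -9.0000e-02  1.7302e+02] [-2.05  0.04  9.18]
[-0.0845159  0.004123 ] 0.04998403223332951<stdin>:5: RuntimeWarning: invalid value encountered in scalar divide
```

View pics/w8.png

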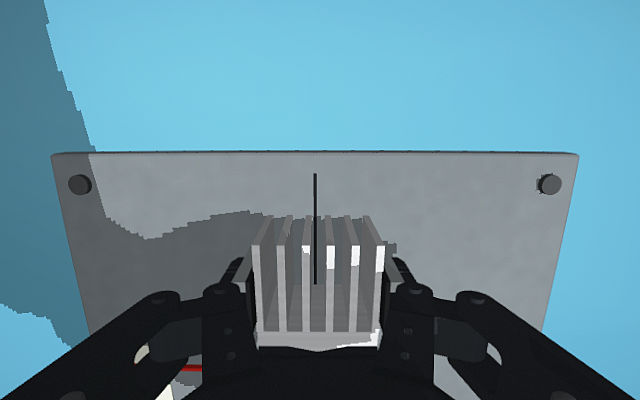

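Contact with the plate is found (about 11 N down). In the wrist view the line is at column 315 and the block about 1.4 mm too far to the left (+y). I'll ease up, shift −y and approach the panel.

```bash
python3 -m creep '[[[0,0,-0.001],[0,0,0],1],[[0,-0.0013,-0.001],[0,0,0],1],[[-0.006,-0.0013,-0.001],[0,0,0],1],[[-0.012,-0.0013,-0.001],[0,0,0],1],[[-0.018,-0.0013,-0.001],[0,0,0],1],[[-0.024,-0.0013,-0.001],[0,0,0],1],[[-0.03,-0.0013,-0.001],[0,0,0],1],[[-0.033,-0.0013,-0.001],[0,0,0],1],[[-0.033,-0.0013,-0.001],[0,0,0],1],[[-0.033,-0.0013,-0.001],[0,0,0],1]]'
python3 - <<'E'
from h import *
o=arm.observe();print('tcp jig',w2j(o['eef_pos']),o['eef_pos'][2],np.round(o['tool_rot'],2),np.round(o['force'],2))
c=snap('scene');w=snap('wrist','w9.png')
a=cv2.resize(c['frame'][130:250,270:390],None,fx=4.8,fy=4.8,interpolation=cv2.INTER_CUBIC)
cv2.imwrite('pics/s9.png',a[:,:,::-1])
E
```

```text
t: 13.45
eef_pos: [0.4975, 0.0365, 0.1936]
tool_rot: [179.9, -0.1, 173.0]
force: [-1.9, 1.2, 2.8]
opening: 0.578
tcp jig [-0.03234067  0.00146513] 0.19360568923406357 [ 1.7991e+02 -1.3000e-01  1.7303e+02] [-1.87  1.18  2.79]
```

View pics/s9.png

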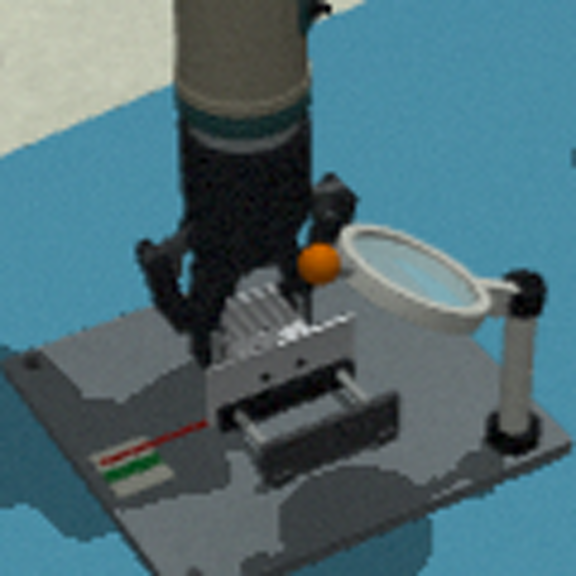

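View pics/w9.png

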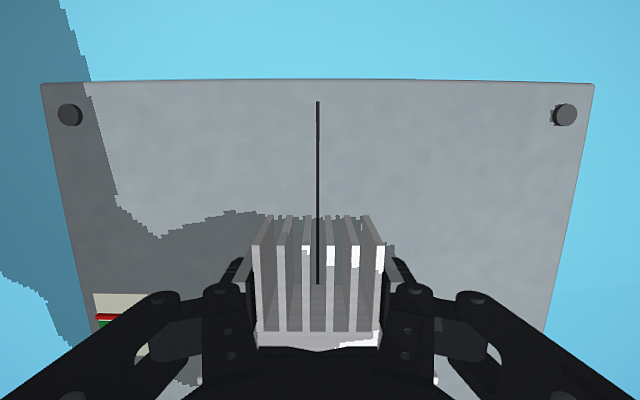

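The block is centred (line column 317.5, fin middle 318) and stands about 5 mm short of the panel. The pointer is still at rest, above the green band. I'll advance.

```bash
python3 -m creep '[[[-0.002,0,0],[0,0,0],1],[[-0.004,0,0],[0,0,0],1],[[-0.006,0,0],[0,0,0],1],[[-0.008,0,0],[0,0,0],1],[[-0.009,0,0],[0,0,0],1],[[-0.009,0,0],[0,0,0],1],[[-0.009,0,0],[0,0,0],1]]'
python3 - <<'E'
from h import *
o=arm.observe();print('tcp jig',w2j(o['eef_pos']),o['eef_pos'][2],np.round(o['tool_rot'],2),np.round(o['force'],2))
E
```

```text
t: 14.25
eef_pos: [0.5052, 0.0355, 0.1936]
tool_rot: [179.9, -0.3, 173.0]
force: [-6.4, 1.2, 7.6]
opening: 0.573
tcp jig [-0.02450642  0.00140355] 0.1936417417696501 [179.9   -0.32 173.04] [-6.44  1.2   7.63]
```

```bash
python3 -m creep '[[[-0.001,0,-0.0003],[0,0,0],1],[[-0.003,0,-0.0005],[0,0,0],1],[[-0.004,0,-0.0005],[0,0,0],1],[[-0.005,0,-0.0005],[0,0,0],1],[[-0.005,0,-0.0005],[0,0,0],1],[[-0.005,0,-0.0005],[0,0,0],1]]'
python3 - <<'E'
from h import *
o=arm.observe();print('tcp jig',w2j(o['eef_pos']),o['eef_pos'][2],np.round(o['tool_rot'],2),np.round(o['force'],2))
c=snap('scene');w=snap('wrist','w10.png')
a=cv2.resize(c['frame'][170:250,270:390],None,fx=6.5,fy=6.5,interpolation=cv2.INTER_CUBIC)
cv2.imwrite('pics/s10.png',a[:,:,::-1])
E
```

```text
t: 14.85
eef_pos: [0.5091, 0.035, 0.1937]
tool_rot: [179.9, -0.5, 173.1]
force: [-9.0, 0.7, 6.8]
opening: 0.575
tcp jig [-0.02062742  0.0013654 ] 0.193722932248749 [179.9   -0.51 173.07] [-9.05  0.69  6.81]
```

View pics/s10.png

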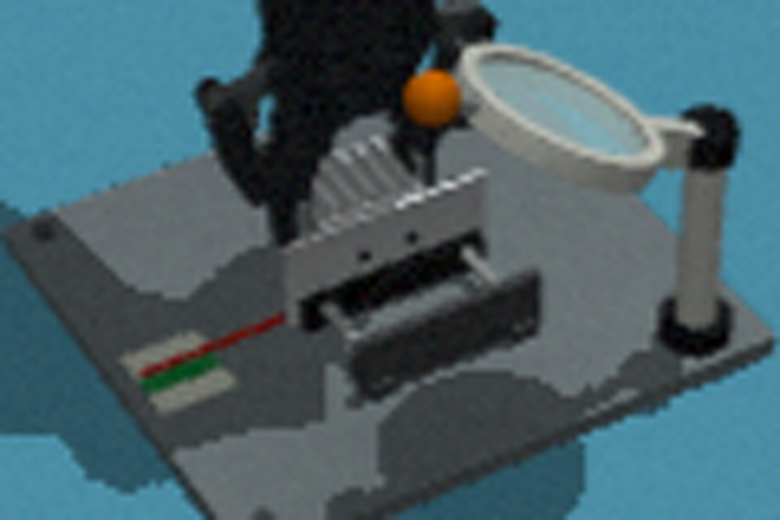

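View pics/w10.png

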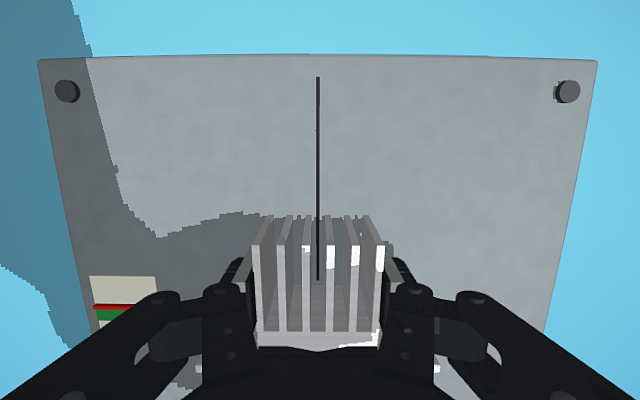

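The pointer stands at the near edge of the green band, about 5 mm (red at wrist row 306, green from about 310). About 4–5 mm more is needed.

```bash
python3 -m creep '[[[-0.001,0,-0.0003],[0,0,0],1],[[-0.002,0,-0.0005],[0,0,0],1],[[-0.003,0,-0.0005],[0,0,0],1],[[-0.004,0,-0.0005],[0,0,0],1],[[-0.005,0,-0.0005],[0,0,0],1],[[-0.005,0,-0.0005],[0,0,0],1],[[-0.005,0,-0.0005],[0,0,0],1]]'
python3 - <<'E'
from h import *
o=arm.observe();print('tcp jig',w2j(o['eef_pos']),o['eef_pos'][2],np.round(o['tool_rot'],2),np.round(o['force'],2))
c=snap('scene');w=snap('wrist','w11.png')
a=cv2.resize(c['frame'][170:250,270:390],None,fx=6.5,fy=6.5,interpolation=cv2.INTER_CUBIC)
cv2.imwrite('pics/s11.png',a[:,:,::-1])
a=cv2.resize(w['frame'][230:380,60:260],None,fx=3.5,fy=3.5,interpolation=cv2.INTER_CUBIC)
cv2.imwrite('pics/w11z.png',a[:,:,::-1])
# pointer & green in both views, jig x
for n,im,b in(('sc',c,(285,215,310,240)),('w',w,(85,250,160,360))):
    x0,y0,x1,y1=b;h=cv2.cvtColor(im['frame'][y0:y1,x0:x1],cv2.COLOR_RGB2HSV)
    r=(((h[:,:,0]<8)|(h[:,:,0]>172))&(h[:,:,1]>140)&(h[:,:,2]>60));g=cv2.inRange(h,(45,100,40),(85,255,255))>0;wh=(h[:,:,1]<60)&(h[:,:,2]>140)
    for k,m,z in(('red',r,.016),('green',g,.0125),('white',wh,.0125)):
        v,u=np.nonzero(m)
        if len(u)<3: print(n,k,len(u));continue
        J=np.array([w2j(p) for p in plane(im,np.stack([u+x0,v+y0],1),z)]);print(n,k,len(u),np.percentile(J,[3,50,97],axis=0).round(4).tolist())
E
```

```text
t: 15.65
eef_pos: [0.5129, 0.0346, 0.1938]
tool_rot: [179.9, -0.7, 173.1]
force: [-10.3, 1.1, 5.9]
opening: 0.575
tcp jig [-0.01679382  0.00138545] 0.19381391894028033 [179.9   -0.7  173.09] [-10.33   1.12   5.92]
sc red 15 [[0.0065, -0.1124], [0.008, -0.0862], [0.0092, -0.0645]]
sc green 19 [[0.0083, -0.1188], [0.0104, -0.1023], [0.0133, -0.0854]]
sc white 0
w red 217 [[0.0064, -0.1173], [0.0079, -0.1068], [0.0096, -0.0969]]
w green 303 [[0.006, -0.1194], [0.008, -0.1097], [0.0151, -0.096]]
w white 1913 [[-0.0111, -0.1187], [-0.0031, -0.1035], [0.0183, -0.085]]
```

View pics/s11.png

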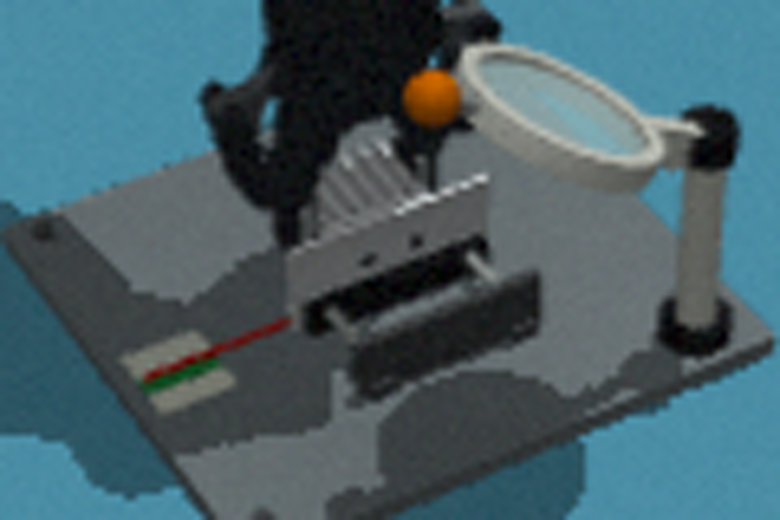

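View pics/w11z.png

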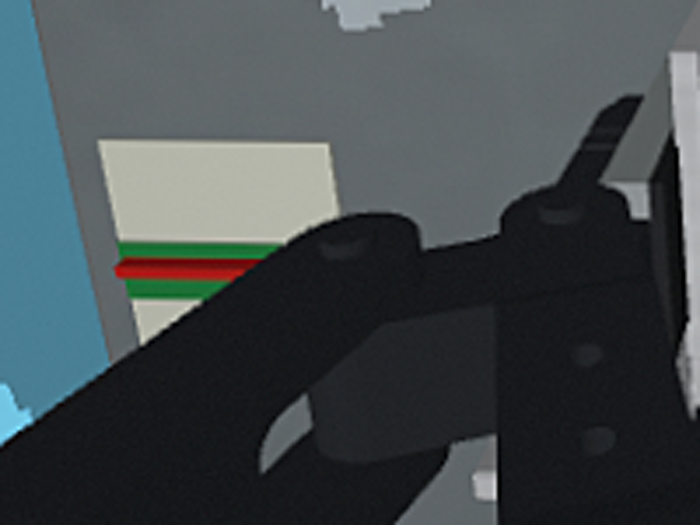

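The pointer is inside the green band near the middle, about 8 mm (wrist zoom: red at row 269, green 240–298). I'll advance slightly further to centre it, then settle.

```bash
python3 -m creep '[[[-0.001,0,-0.0002],[0,0,0],1],[[-0.002,0,-0.0003],[0,0,0],1],[[-0.002,0,-0.0003],[0,0,0],1],[[-0.002,0,-0.0003],[0,0,0],1],[[-0.002,0,-0.0003],[0,0,0],1],[[-0.002,0,-0.0003],[0,0,0],1],[[-0.002,0,-0.0003],[0,0,0],1],[[-0.002,0,-0.0003],[0,0,0],1],[[-0.002,0,-0.0003],[0,0,0],1],[[-0.002,0,-0.0003],[0,0,0],1]]'
python3 - <<'E'
from h import *
for i in range(2):
    o=arm.observe();print(o['t'],'tcp jig',w2j(o['eef_pos']),o['eef_pos'][2],np.round(o['tool_rot'],2),np.round(o['force'],2))
    c=snap('scene','s12.png');w=snap('wrist','w12.png')
h=cv2.cvtColor(w['frame'][250:360,85:160],cv2.COLOR_RGB2HSV)
r=(((h[:,:,0]<8)|(h[:,:,0]>172))&(h[:,:,1]>140)&(h[:,:,2]>60));v,u=np.nonzero(r);J=np.array([w2j(p) for p in plane(w,np.stack([u+85,v+250],1),.016)]);print('red',np.median(J,0))
g=cv2.cvtColor(w['frame'],cv2.COLOR_RGB2GRAY);q=[]
for v in range(90,200,10):
    col=255-g[v,300:342].astype(float);col-=np.median(col);col[col<10]=0;q.append(((col*np.arange(300,342)).sum()/col.sum(),v))
L=plane(w,q,.012);J=np.array([w2j(x) for x in L]);a=plane(w,[(251.5,256),(384.5,256)],.0525)
print('line',J[0],J[-1],'hs',w2j(a.mean(0)),'ang err',np.degrees(np.arctan2((a[1]-a[0])[1],(a[1]-a[0])[0]))-90-np.degrees(np.arctan2(L[-1,1]-L[0,1],L[-1,0]-L[0,0])))
P=cloud(w);m=np.zeros((400,640),bool);m[330:348,262:378]=1;x=P[m];print('base rim',np.median(x,0))
b=[];
hsv=cv2.cvtColor(c['frame'][142:240,320:400],cv2.COLOR_RGB2HSV);mm=cv2.inRange(hsv,(4,120,60),(22,255,255));v,u=np.nonzero(mm);print('ball px',(u.min()+u.max())/2+320,(v.min()+v.max())/2+142)
a=cv2.resize(w['frame'][230:380,60:260],None,fx=3.5,fy=3.5,interpolation=cv2.INTER_CUBIC)
cv2.imwrite('pics/w12z.png',a[:,:,::-1])
E
```

```text
t: 16.75
eef_pos: [0.5145, 0.0344, 0.1938]
tool_rot: [179.9, -0.8, 173.1]
force: [-11.9, 1.6, 4.8]
opening: 0.575
16.75 tcp jig [-0.01515788  0.00139692] 0.19382522494189366 [179.91  -0.77 173.1 ] [-11.86   1.57   4.75]
16.85 tcp jig [-0.01516419  0.00136299] 0.1938335243575982 [179.91  -0.77 173.1 ] [-11.42   0.85   3.85]
red [ 0.00932611 -0.1067283 ]
line [-0.09905041  0.00263524] [-0.05290411  0.00258846] hs [-0.03573617  0.00268964] ang err 0.00019761596502743117
base rim [0.53047641 0.03442647 0.05182432]
ball px 336.0 184.5
```

View pics/w12z.png

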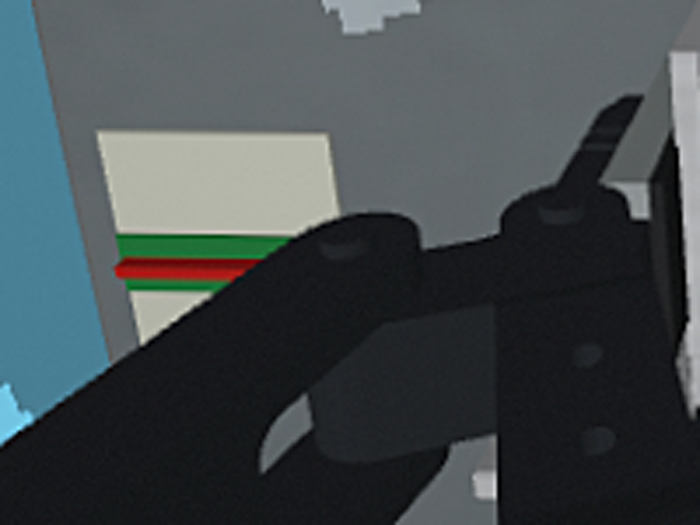

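View pics/s12.png

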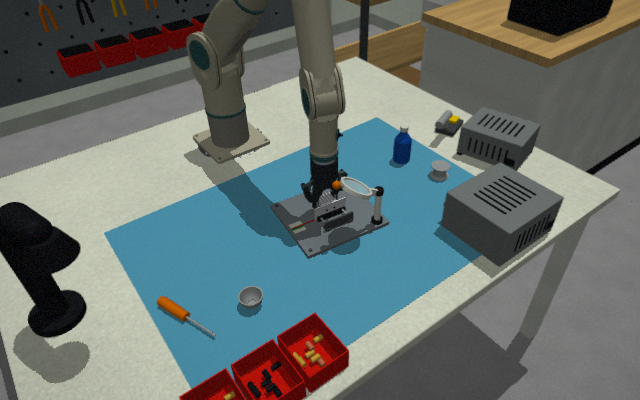

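The pointer stands in the green band at about 9–11 mm (zoom row 269; green 234–290). The block is centred and square, the magnifier is unchanged, and the bystanders are untouched in the scene view. I'll hand the job in.

```bash
python3 -c "
from bench import arm
print(arm.finish_job())"
```

```text
the job is handed in; nothing more can be done
None
```

The magnifier is set, and I handed the job in at about 16.9 s with the arm still gripping the heat sink and pressing it on the panel. No verdict was reported.

- **Magnifier:** I took it by the ball, swung it to parallel and let go. Two views gave swivel about 0.002 rad and tilt about 0.527 rad. In the last scene picture the ball was still at the same pixel.
- **Heat sink:** It rests on the plate with a light downward load of about 4–5 N. The wrist camera puts it within about 0.2 mm of the centre line, with tool yaw within about 0.1° of the line. The tool leans about 0.8° under the push, well inside the limit.
- **Press:** The red pointer is in the green band, read as 9.3 mm from the wrist view (about 11 mm judged by eye against the band). The wrist force is about 11.5 N, which includes an estimated 2 N of friction on the plate, so the push on the panel is roughly 9–10 N. The panel never went past about 11 mm.
- **Bystanders:** They look unmoved in the last scene picture; I did not measure them.
- **Disagreement:** The wrist and top cameras put the jig about 3 mm apart in y. I used the wrist view of the line against the block to centre it.

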